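Reverse the ratchet and clamp the frame in the tapping vise

ROBOT

A 6-joint arm with a two-finger parallel gripper is mounted at the origin on the work surface. World frame = base frame: x ahead of the robot, y to its left, z up, the work surface at z = 0. Lengths are in m, angles in rad, forces in N, time in s.
With the tool pointing down it reaches from about 0.275 to 0.85 m from the base axis. Payload 19 kg.
Tool frame: the origin (TCP) lies midway between the tips of the shut fingers; the grasp point (between the pads) lies 19 mm behind it (manip.hold_point_z is the distance from the TCP to the grasp point, in m); z points along the fingers, y is the line along which they close (so a half turn about z gives the same grasp; the last joint's range is limited). The gripper opens to 85 mm and grips with 20 to 120 N. Pads are 22 mm wide; open, the fingers measure 114 mm over their backs; the gripper's body (76 mm by 85 mm) begins 54 mm behind the grasp point. The pads swing forward as they close: fully open they stand 13 mm farther back than shut.
Start: joints at [1.155, 0.15, 1.437, -0, 1.554, -0.134], TCP at [0.16, 0.552, 0.231] pointing down, gripper open.
Joint ranges: [-2.8, 2.8], [-0.68, 2.1], [0.12, 2.68], [-1.39, 4.53], [0.16, 2.79], [-2.81, 2.81]. Speed limits (rad/s): [1.89, 1.89, 2.22, 3.01, 3.01, 3.01].

INTERFACE

Orientations are given as a unit quaternion [w, x, y, z].
In Python, from bench import manip gives the robot as it stands.
- The arm moves only by the shell command python3 -m creep 'ROWS' [FORCE]. ROWS is JSON, a list of rows, each a list of 7 numbers: the turn, a rotation vector about the tool's x, y, z each as a share of 180 degrees, from -1 to 1, then the shift along the tool's x, y, z each as a share of 0.3 m, from -1 to 1, then the finger opening in mm, from 0 to 85.4. In form: [[ax, ay, az, dx, dy, dz, grip], ...]. A call has exactly 8 rows; each row is the pose to reach, as a shift and turn from the pose commanded when the call began, along the tool's axes at that moment, turning the shorter way round; what a row does not reach only later rows make up. A row lasts 1/10 s, in which the tool goes at most 50 mm and 8.59 degrees, less where a joint would pass 70% of its speed; a pose out of reach is approached as far as the arm can. A call with a number of a shift or a turn outside -1 to 1 is refused whole. A call with a gripper value outside its range is refused whole. The fingers move at their own pace and stop on an object; FORCE is the grip in N (left out, the last holds). Time passes only in rows, so rows that repeat a pose let the fingers close, or fill a call up. It gives the time, the measured TCP pose, the force, the opening and the grip force at its end, in the units of the state.
- manip.observe(): the state, without advancing time (a new reading comes with each control period).
- manip.read_camera(name): name is "scene" or "top" or "wrist"; returns the picture (420x560x3 uint8, red, green, blue); there is no depth.
- manip.camera_params(name): a dict with "camera_matrix" (3x3 intrinsics, pixels), "position" and "orientation" of the camera in the world. Camera axes: x right, y down, z forward; pixel columns grow to the right and rows downward; lengths in m; the calibration is good to about 2 mm. A picture is of the moment at which its call begins: read the wrist's pose just before it. camera_params takes no time and is no camera call; for the wrist camera it gives the pose at the moment of the call.
- manip.close_job(): hands the job in; it is judged then, once.
The state is a dict: "clock": time; "joints": joint angles; "qd": joint speeds; "joint_efforts": joint torques, N m; "tcp_pos": TCP position; "tool_rot": TCP orientation; "ft_force": force on the tool from outside, world axes, zero at the start; "torque": the same for the moment, N m; "width": finger opening in m; "gripper_force": force on a finger pad.
Only numpy, scipy, OpenCV 4.12 (cv2) and the standard library are available. Lean on these libraries where they do the work, as an engineer would, in place of code of your own. Each camera call takes 0.05 s, during which the arm holds its last target. There are 200 camera calls.

TASK

The ratchet handle of the blue vise is set to loosen: flip its red direction lever over gently to the tightening (clockwise) side, then swing the handle well back anticlockwise, nearly to the end of its swing, to check that it free-wheels and the jaw stays put. Then work the handle to and fro until the frame is gripped firmly between the sprung pad and the stop, with the pad's springs pressed in about half way and never bottomed out. Do not knock the stack, jar or brush, and leave the frame lying flat and clamped with the lever still set to tighten.

Things in the scene. Friction and masses are not known exactly. Their poses are not given: they have to be found in the camera images.
- vise: Low blue vise bolted to the bench, base 130 x 360 x 20 mm (local x, y, z); base underside at z = 0. Its pose varies. Origin on the underside; the base spans local y -200 to +160 mm. The jaw closes along local +y; the ratchet head is at local y = -125 mm, its drive housing (74 x 66 mm) up to 60 mm high. Jaws and stop are no higher than 52 mm.
- spindle_axis (a point): On the vertical axis of the ratchet head, 88 mm above the bench. Torque to turn the handle: about 0.4 N m free-wheeling; 0.9 N m driving the jaw before the frame is squeezed (0.6 of it the drive's brake), plus 0.016 N m for each N of clamping force. Head disc: radius 33 mm, top at 86 mm.
- handle (a joint): Ratchet handle angle, rad, clockwise from above positive, end stops at -0.8 and +0.8. At 0 the handle points from the spindle axis along the vise's local -x; at positive angles its end moves toward local +y (jaws). Stays where left. 15 ratchet teeth (0.42 rad apart): up to 0.45 rad of a tightening stroke may be lost before the pawl bites.
- handle_grip (a point): Centre of the black handle grip, 140 mm out from the spindle axis and 88 mm above the bench. The grip is 20 mm wide and 20 mm high (78 to 98 mm above the bench), from 90 to 175 mm out, with free space beside and under it.
- lever (a joint): Direction lever, rad, relative to the handle: negative (to -0.42) = loosens (drives anticlockwise), positive (to +0.42) = tightens (clockwise from above). Over-centre: snaps to the nearer side, but may rest on a tooth at 0.1 or more until the handle swings. Pivot on the handle 44 mm from the spindle axis, tail pointing outward along it; positive leans to the handle's clockwise side.
- tab: Red upright thumb tab at the end of the lever's tail, 12 mm along the handle x 10 mm wide x 25 mm high; origin at the centre of its underside, 37 mm from the lever's pivot, 101 mm above the bench; top at 126 mm. About 3 N sideways at the tab flips it; over 20 N damages it.
- pad: Aluminium spring pad on the moving jaw, face 100 x 26 mm; origin at the centre of the clamping face, 35 mm above the bench; local +y is the closing direction. Travels up to 6 mm back into the jaw against brass springs, 15 N per mm (45 N half way, 90 N bottomed). The jaw moves 16 mm per rad of driven turn; when the handle is let go the drive's brake holds it, up to about 37 N of clamping.
- stop_face (a point): Centre of the stop's clamping face, 36 mm above the bench; fixed, but set at a different place along the vise's y each time.
- frame: Loose dark steel frame 90 x 60 x 12 mm with a window, lying flat on the vise bed 20 mm above the bench between pad and stop; its 60 mm side is along the vise's y. Origin at the centre of its underside.
- stack: Loose stack of six frames, 90 x 60 x 41 mm, on the bench; origin at the centre of the underside. Leave alone.
- jar: Loose open glass jar, 64 mm across, 75 mm high; origin at the centre of the underside. Leave alone.
- brush: Loose brush lying on the bench, its handle along its -x. Leave alone.
Mind the look-alikes: they are no part of the job. There is more than one size of the frame; the job needs the middle-sized.

How it is judged:
By the outcome, as a careful person would: the job done as asked, in the order asked, and still so for the second after the job is handed in, with the robot touching nothing.
It also fails if it takes over 72 s, if anything falls off the work surface, if the arm or the gripper's body presses on something with over 40 N, if the wrist force passes 120 N, or if a joint passes its speed limit or range.

## Working session

There is one attempt and no reset: what is moved stays moved. The work goes in short steps, Python scripts to look and compute and a shell command to move; the robot and the scene stay as the last step left them, time stands still between calls to the robot, and variables do not carry over. Pictures are saved under pics/ and viewed, at most 10 in all, crops included, and the job is handed in when it is done.

```bash
ls; mkdir -p pics
python3 - <<'E'
from bench import manip
import cv2,numpy as np
s=manip.observe();print(s)
for n in("top","scene"):
    im=manip.read_camera(n);cv2.imwrite(f"pics/{n}0.png",im[:,:,::-1]);p=manip.camera_params(n);print(n,p)
print(manip.camera_params("wrist"))
E
```

```text
pics
{'clock': 0.0, 'joints': array([ 1.15499012e+00,  1.50955677e-01,  1.43802252e+00,  1.72343491e-05,
        1.55380392e+00, -1.34028603e-01]), 'qd': array([-0.00179618,  0.00145481,  0.00054495, -0.00145729,  0.00073626,
       -0.00012476]), 'joint_efforts': array([ 1.22833037e-03, -7.13044238e+01, -5.70869243e+01,  2.53038866e-05,
        8.78688617e-03,  1.21167204e-06]), 'tcp_pos': array([0.15981523, 0.55208682, 0.23069697]), 'tool_rot': array([-1.69743232e-04,  1.40423290e-01,  9.90091383e-01, -5.70061462e-04]), 'ft_force': array([-0.29256522, -0.57314616, -0.41081886]), 'torque': array([-0.01376323, -0.01312786, -0.03108848]), 'gripper_force': 0.0, 'width': 0.08532385319758885}
top {'camera_matrix': array([[416.02263682,   0.        , 275.92095649],
       [  0.        , 416.02263682, 206.79710792],
       [  0.        ,   0.        ,   1.        ]]), 'position': array([ 0.40860149, -0.01603492,  1.07287077]), 'orientation': array([ 0.07599329, -0.70032484,  0.7069454 , -0.06323242])}
scene {'camera_matrix': array([[379.7184396 ,   0.        , 279.97095095],
       [  0.        , 379.7184396 , 211.85847416],
       [  0.        ,   0.        ,   1.        ]]), 'position': array([1.0223639 , 0.39387891, 0.96807721]), 'orientation': array([-0.11929124,  0.41317304,  0.86252206, -0.26667084])}
{'camera_matrix': array([[374.70642393,   0.        , 282.61582619],
       [  0.        , 374.70642393, 209.5269217 ],
       [  0.        ,   0.        ,   1.        ]]), 'position': array([0.08154773, 0.57404312, 0.37238782]), 'orientation': array([0.12673856, 0.78957017, 0.59303851, 0.09392344])}
```

View pics/top0.png

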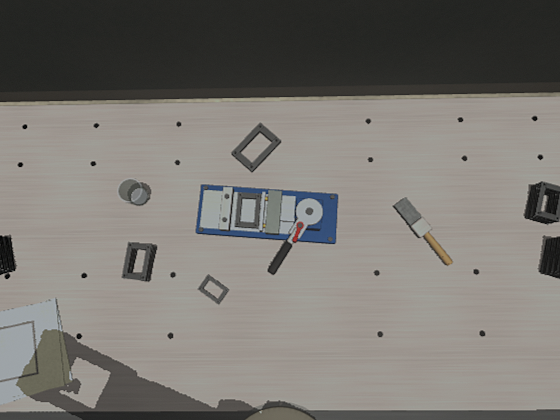

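View pics/scene0.png

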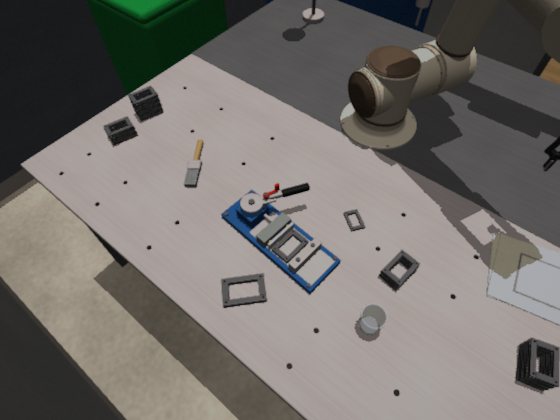

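The top view shows the vise at about (197–338, 184–243), its head disc at (309, 211), the handle running to (273, 270) and the red lever near (297, 232). The frame is at (248, 210), and the jar (135, 192) and the stack are clear of the swing. The scene view agrees with this.

```bash
cat > h.py <<'E'
from bench import manip
import cv2,numpy as np
from scipy.spatial.transform import Rotation as R
def rot(q): return R.from_quat(np.r_[q[1:],q[0]])
def ray(p,uv):
    d=np.linalg.solve(p["camera_matrix"],[uv[0],uv[1],1.]);return rot(p["orientation"]).apply(d)
def onplane(p,uv,z):
    d=ray(p,uv);c=p["position"];return c+d*(z-c[2])/d[2]
def proj(p,X):
    v=p["camera_matrix"]@rot(p["orientation"]).inv().apply(np.array(X)-p["position"]);return v[:2]/v[2]
def tri(p1,u1,p2,u2):
    A=[];b=[]
    for p,u in((p1,u1),(p2,u2)):
        d=ray(p,u);d/=np.linalg.norm(d);M=np.eye(3)-np.outer(d,d);A.append(M);b.append(M@p["position"])
    return np.linalg.lstsq(np.vstack(A),np.hstack(b),rcond=None)[0]
def big(m):
    n,l,s,c=cv2.connectedComponentsWithStats(m.astype(np.uint8));i=1+np.argmax(s[1:,4]);return l==i,c[i],s[i]
E
python3 - <<'E'
from h import *
for n in("top","scene"):
    im=cv2.imread(f"pics/{n}0.png");p=manip.camera_params(n)
    h=cv2.cvtColor(im,cv2.COLOR_BGR2HSV);H,S,V=[h[...,i].astype(int) for i in range(3)]
    x0,y0,x1,y1=(190,175,345,280) if n=="top" else (215,175,345,295)
    win=np.zeros(H.shape,bool);win[y0:y1,x0:x1]=1
    red=((H<8)|(H>172))&(S>130)&(V>70)&win
    blue=(H>100)&(H<125)&(S>120)&win
    blk=(V<50)&(S<90)&win
    m,c,s=big(red);print(n,"red",c,s,"@113",onplane(p,c,.113))
    b=big(cv2.morphologyEx(blue.astype(np.uint8),cv2.MORPH_CLOSE,np.ones((25,25))))[0]
    r=cv2.minAreaRect(np.argwhere(b)[:,::-1].astype(np.float32));bx=cv2.boxPoints(r)
    print("base");
    for q in bx:print(q,onplane(p,q,.02))
    n_,l,st,ce=cv2.connectedComponentsWithStats(blk.astype(np.uint8))
    for i in range(1,n_):
        if st[i,4]>40:print("blk",st[i],ce[i],onplane(p,ce[i],.088))
    ys,xs=np.nonzero(m);print("redpix",sorted(zip(ys.tolist(),xs.tolist()))[::6])
    print("head",onplane(p,(309.5,211) if n=="top" else (252,202),.086))
    g=cv2.resize(im[y0:y1,x0:x1],None,fx=5,fy=5,interpolation=cv2.INTER_CUBIC);cv2.imwrite(f"pics/{n}crop.png",g)
E
```

```text
top red [296.98484848 232.18181818] [293 222  10  20  66] @113 [ 0.53982213 -0.04783351  0.113     ]
base
[195.7005  233.19289] [0.5525528  0.20803449 0.02      ]
[199.19287 184.29948] [0.68144547 0.20276995 0.02      ]
[338.1269  194.22334] [ 0.65047053 -0.15908845  0.02      ]
[334.63452 243.11674] [ 0.52370025 -0.14561203  0.02      ]
blk [268 240  24  34 130] [279.41538462 256.79230769] [ 0.48521185 -0.00625482  0.088     ]
redpix [(222, 299), (224, 297), (227, 298), (228, 300), (230, 297), (231, 299), (233, 298), (235, 297), (237, 295), (238, 297), (240, 294)]
head [ 0.59464884 -0.07977266  0.086     ]
scene red [271.23404255 191.27659574] [263 184  16  14  47] @113 [ 0.54399255 -0.04216479  0.113     ]
base
[220.76108 215.41592] [ 0.65577723 -0.15024973  0.02      ]
[250.00003 182.     ] [ 0.50560955 -0.16623984  0.02      ]
[340.05313 260.79648] [0.55841517 0.21335893 0.02      ]
[310.81418 294.2124 ] [0.68708061 0.20818286 0.02      ]
blk [282 184  27  13 172] [295.06395349 189.69767442] [ 0.48250764 -0.00429471  0.088     ]
blk [257 225  29  22  65] [268.6        237.98461538] [0.654412   0.03957379 0.088     ]
blk [295 247  25  26  51] [306.76470588 258.80392157] [0.64039569 0.15627249 0.088     ]
redpix [(184, 276), (185, 278), (188, 275), (191, 274), (192, 273), (193, 271), (195, 267), (196, 268)]
head [ 0.59247505 -0.0744433   0.086     ]
```

View pics/topcrop.png

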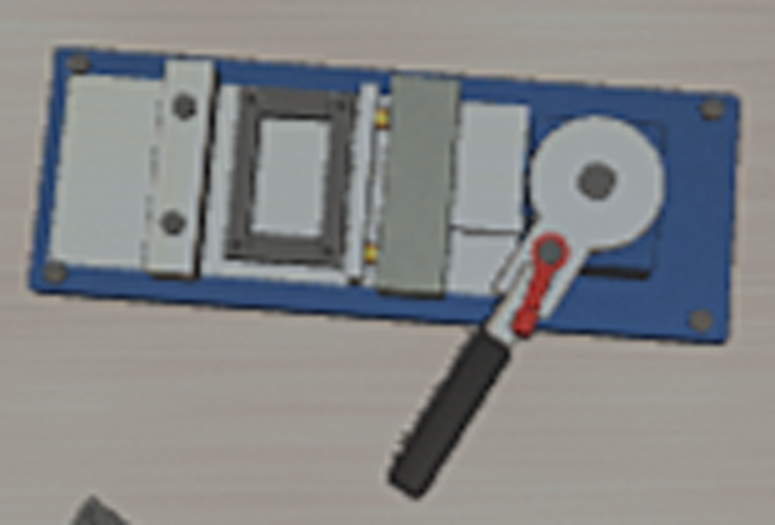

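The crop shows the handle leaning towards the jaws at about +0.49 rad, with the lever leaning anticlockwise (loosen). The tab is at crop (525, 322), and there are gaps on either side of the frame. Head axis comes out at about (0.594, -0.0785) and the grip radius at 0.131 m, which matches the given sizes.

```bash
cat >> h.py <<'E'
HEAD=np.array([.594,-.0785]);YAW=.083
def target(ang,r,lat,z):
    f=ang+YAW;u=np.array([-np.cos(f),np.sin(f)]);t=np.array([np.sin(f),np.cos(f)])
    return np.r_[HEAD+r*u+lat*t,z],f
def phi(s): x=rot(s["tool_rot"]).as_matrix()[:,0];return np.arctan2(x[1],-x[0])
def delta(P,f,P0=None,f0=None):
    s=manip.observe();M=rot(s["tool_rot"]).as_matrix()
    P0=s["tcp_pos"] if P0 is None else P0
    if f0 is not None: M=np.array([[-np.cos(f0),np.sin(f0),0],[np.sin(f0),np.cos(f0),0],[0,0,-1]])
    f0=phi(s) if f0 is None else f0
    return np.round(np.r_[(f-f0)/np.pi,M.T@(np.array(P)-P0)/.3],3)
E
python3 - <<'E'
from h import *
pt,ps=manip.camera_params("top"),manip.camera_params("scene")
print("tab top",tri(pt,(190+525/5-.5,175+320/5-.5),ps,(277,184.5)),onplane(pt,(294.5,238.5),.126))
P,f=target(.49,.044+.037*np.cos(.42),-.037*np.sin(.42),.126);print("expected",P)
print(proj(pt,[*HEAD,.086]))
P,f=target(.49,.079,-.042,.16);print(P,f,delta(P,f))
E
```

```text
tab top [ 0.52282792 -0.0402042   0.12457652] [ 0.52356159 -0.0414768   0.126     ]
expected [ 0.52045998 -0.04900623  0.126     ]
[308.97772495 211.27023146]
[ 0.50484749 -0.07096142  0.16      ] 0.573 [ 0.093 -1.682 -1.675  0.237]
```

The tab triangulates to z = 0.1246 against an expected 0.126, so the lever leans about -0.2. Now the first move.

```bash
python3 -m creep '[[0,0,0.046,-0.84,-0.83,0,0],[0,0,0.046,-0.84,-0.83,0,0],[0,0,0.046,-0.84,-0.83,0,0],[0,0,0.046,-0.84,-0.83,0,0],[0,0,0.046,-0.84,-0.83,0,0],[0,0,0.046,-0.84,-0.83,0,0],[0,0,0.046,-0.84,-0.83,0,0],[0,0,0.046,-0.84,-0.83,0,0]]'
python3 - <<'E'
from h import *
P,f=target(.49,.079,-.045,.16);print(P,f,delta(P,f))
E
```

```text
clock: 0.9
tcp_pos: [0.3347, 0.239, 0.2312]
tool_rot: [0.0, 0.214, 0.977, -0.0]
ft_force: [-0.1, 0.7, 0.7]
width: 0.0001
gripper_force: 0.0
[ 0.50322103 -0.07348225  0.16      ] 0.573 [ 0.045 -0.946 -0.71   0.239]
```

```bash
python3 -m creep '[[0,0,0.045,-0.946,-0.71,0,0],[0,0,0.045,-0.946,-0.71,0,0],[0,0,0.045,-0.946,-0.71,0,0],[0,0,0.045,-0.946,-0.71,0,0],[0,0,0.045,-0.946,-0.71,0.1,0],[0,0,0.045,-0.946,-0.71,0.239,0],[0,0,0.045,-0.946,-0.71,0.239,0],[0,0,0.045,-0.946,-0.71,0.239,0]]'
python3 - <<'E'
from h import *
s=manip.observe();p=manip.camera_params("wrist");im=manip.read_camera("wrist");cv2.imwrite("pics/w1.png",im[:,:,::-1])
print(s["tcp_pos"],phi(s))
P,f=target(.49,.079,-.045,.107);print(P,f,delta(P,f))
for a,b in(("head",[*HEAD,.086]),("grip",target(.49,.14,0,.098)[0]),("tab",[.523,-.0405,.126]),("tcp",s["tcp_pos"])):print(a,proj(p,b))
np.save("w1.npy",np.array([p["camera_matrix"],],))
E
```

```text
clock: 1.7
tcp_pos: [0.5033, -0.0706, 0.1569]
tool_rot: [-0.001, 0.281, 0.96, -0.0]
ft_force: [0.1, 0.8, 0.7]
width: 0.0004
gripper_force: 0.0
[ 0.50327694 -0.07063772  0.15687878] 0.5695203457243306
[ 0.50322103 -0.07348225  0.107     ] 0.573 [ 0.001 -0.003 -0.006  0.162]
head [347.90200946 339.65202457]
grip [366.62504352 130.01680551]
tab [356.81795135 256.21137513]
tcp [285.86088478 286.41390459]
```

View pics/w1.png

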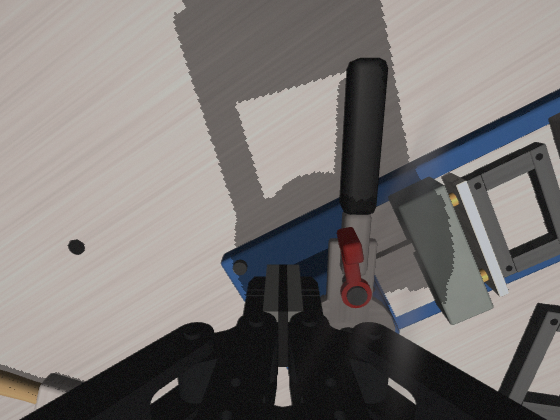

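The wrist view shows the grip from (366, 65) to (358, 212), the lever pivot at (356, 293) and the tab top near (347, 234). The fingertips at (283, 270) are clear on the anticlockwise side.

Run:
```python
from h import *
p=manip.camera_params("wrist")
def rl(X):
    d=X[:2]-HEAD;f=.573;return d@[-np.cos(f),np.sin(f)],d@[np.sin(f),np.cos(f)]
for n,uv,z in(("tabtop",(347,234),.126),("pivot",(356,293),.103),("gripend",(367,62),.098),("gripin",(358,211),.098),("tabbase",(352,264),.101)):
    X=onplane(p,uv,z);print(n,X,rl(X))
```

```text
tabtop [ 0.50959535 -0.03956835  0.126     ] (np.float64(0.09203039525050398), np.float64(-0.013047008153583723))
pivot [ 0.55482532 -0.05502566  0.103     ] (np.float64(0.04564436728017285), np.float64(-0.001513781809455709))
gripend [0.44729699 0.01250651 0.098     ] (np.float64(0.1726110228457219), np.float64(-0.0030650195669644697))
gripin [ 0.51299233 -0.02925972  0.098     ] (np.float64(0.09476487028040866), np.float64(-0.0025431984538812928))
tabbase [ 0.53819147 -0.04793418  0.101     ] (np.float64(0.06346611595210619), np.float64(-0.004573099202077249))
```

```bash
python3 -m creep '[[0,0,0,0.01,0,0.06,0],[0,0,0,0.01,0,0.12,0],[0,0,0,0.01,0,0.165,0],[0,0,0,0.01,0,0.165,0],[0,0,0,0.01,0.01,0.165,0],[0,0,0,0.01,0.02,0.165,0],[0,0,0,0.01,0.025,0.165,0],[0,0,0,0.01,0.03,0.165,0]]'
python3 -m creep '[[0,0,0,0,0.006,0,0],[0,0,0,0,0.012,0,0],[0,0,0,0,0.018,0,0],[0,0,0,0,0.024,0,0],[0,0,0,0,0.03,0,0],[0,0,0,0,0.036,0,0],[0,0,0,0,0.042,0,0],[0,0,0,0,0.048,0,0]]'
```

```text
clock: 2.55
tcp_pos: [0.5057, -0.0589, 0.1106]
tool_rot: [0.0, 0.28, 0.96, -0.0]
ft_force: [-0.8, -0.0, -0.3]
width: -0.0001
gripper_force: 0.0
clock: 3.35
tcp_pos: [0.5132, -0.0468, 0.1101]
tool_rot: [0.0, 0.28, 0.96, -0.0]
ft_force: [0.1, -0.5, 0.9]
width: 0.0002
gripper_force: 0.0
```

Run:
```python
from h import *
im=manip.read_camera("wrist");cv2.imwrite("pics/w2.png",im[100:,150:500,::-1])
```

```text
(no output)
```

View pics/w2.png

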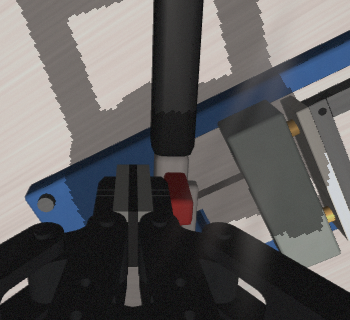

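The wrist view shows the tab at crop (181, 198), right beside the finger and about on the handle's centre line. I'll keep pushing gently.

```bash
python3 -m creep '[[0,0,0,0,0.005,0,0],[0,0,0,0,0.01,0,0],[0,0,0,0,0.015,0,0],[0,0,0,0,0.02,0,0],[0,0,0,0,0.025,0,0],[0,0,0,0,0.03,0,0],[0,0,0,0,0.03,0,0],[0,0,0,0,0.03,0,0]]'
python3 - <<'E'
from h import *
im=manip.read_camera("wrist");cv2.imwrite("pics/w3.png",im[100:,150:500,::-1])
h=cv2.cvtColor(im,cv2.COLOR_RGB2HSV);m=((h[...,0]<8)|(h[...,0]>172))&(h[...,1]>130)&(h[...,2]>70);print(big(m)[1:])
E
```

```text
clock: 4.2
tcp_pos: [0.5179, -0.0393, 0.1101]
tool_rot: [-0.0, 0.28, 0.96, -0.0]
ft_force: [-0.5, 0.4, -0.1]
width: 0.0002
gripper_force: 0.0
(array([342.02359347, 316.8784029 ]), array([328, 304,  29,  28, 551], dtype=int32))
```

View pics/w3.png

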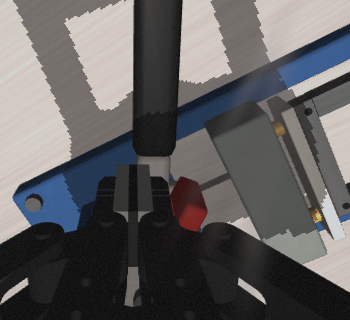

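The tab has snapped over to the clockwise side: it sits at crop (188, 203), with a gap to the finger. Next I lift, move out over the grip, open and straddle it.

```bash
python3 -m creep '[[0,0,0,0,-0.02,0,0],[0,0,0,0,-0.02,-0.1,0],[0,0,0,0.05,-0.02,-0.167,20],[0,0,0,0.183,0.018,-0.167,50],[0,0,0,0.183,0.018,-0.167,50],[0,0,0,0.183,0.018,-0.167,50],[0,0,0,0.183,0.018,-0.167,50],[0,0,0,0.183,0.018,-0.167,50]]'
python3 - <<'E'
from h import *
s=manip.observe();p=manip.camera_params("wrist");im=manip.read_camera("wrist");cv2.imwrite("pics/w4.png",im[:,:,::-1])
pt=manip.camera_params("top");it=manip.read_camera("top");cv2.imwrite("pics/t4.png",it[:,:,::-1])
print(s["tcp_pos"],phi(s),s["width"])
for a,b in(("gripmid",target(.475,.14,0,.098)[0]),("gripend",target(.475,.175,0,.098)[0]),("fingL",target(.475,.14,.025,.11)[0]),("tcp",s["tcp_pos"])):print(a,proj(p,b))
h=cv2.cvtColor(im,cv2.COLOR_RGB2HSV);m=((h[...,0]<8)|(h[...,0]>172))&(h[...,1]>130)&(h[...,2]>70);print(big(m)[1:])
P,f=target(.475,.14,0,.067);print(delta(P,f))
E
```

```text
clock: 5.05
tcp_pos: [0.4748, -0.0058, 0.16]
tool_rot: [-0.0, 0.28, 0.96, -0.0]
ft_force: [0.1, 0.2, -0.3]
width: 0.0502
gripper_force: 0.0
[ 0.47481068 -0.00581206  0.15996962] 0.5682833767587671 0.05018672915718162
gripmid [287.59894417 231.96966311]
gripend [287.15422916 173.14355164]
fingL [333.08715748 239.52536177]
tcp [285.84727643 286.43055872]
(array([301.17241379, 355.40450928]), array([276, 332,  50,  51, 754], dtype=int32))
[-0.003  0.001  0.005  0.31 ]
```

View pics/w4.png

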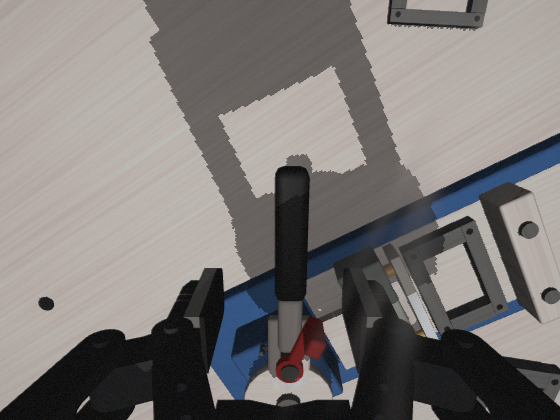

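The grip (x 276–308, tip at y = 168) lies between the open fingers, and the lever leans to the jaw side. Next I lower onto it, narrow the fingers to a loose straddle and swing back.

```bash
python3 -m creep '[[0,0,0.002,0,0.008,0.1,46],[0,0,0.002,0,0.008,0.2,46],[0,0,0.002,0,0.008,0.3,46],[0,0,0.002,0,0.008,0.31,46],[0,0,0.002,0,0.008,0.31,28],[0,0,0.002,0,0.008,0.31,28],[0,0,0.002,0,0.008,0.31,28],[0,0,0.002,0,0.008,0.31,28]]'
python3 -m creep '[[0,0,-0.0159,-0.0006,-0.0233,0,28],[0,0,-0.0318,-0.0023,-0.0466,0,28],[0,0,-0.0637,-0.0093,-0.0927,0,28],[0,0,-0.0955,-0.0208,-0.1379,0,28],[0,0,-0.1273,-0.0368,-0.1817,0,28],[0,0,-0.1592,-0.0571,-0.2237,0,28],[0,0,-0.1910,-0.0815,-0.2635,0,28],[0,0,-0.1910,-0.0815,-0.2635,0,28]]'
python3 - <<'E'
from h import *
s=manip.observe();P=s["tcp_pos"];d=P[:2]-HEAD;print(phi(s)-YAW,np.hypot(*d),np.arctan2(d[1],-d[0])-YAW,P,s["torque"],s["width"])
E
```

```text
clock: 5.95
tcp_pos: [0.4764, -0.0033, 0.0682]
tool_rot: [0.001, 0.283, 0.959, 0.0]
ft_force: [0.8, 0.1, 0.3]
width: 0.0276
gripper_force: 0.0
clock: 6.75
tcp_pos: [0.4537, -0.084, 0.0678]
tool_rot: [0.0, -0.013, 1.0, -0.0]
ft_force: [-1.2, 1.0, -0.4]
width: 0.028
gripper_force: 0.0
-0.10973371056883956 0.1404225574092818 -0.12227573468104463 [ 0.45368574 -0.08401378  0.06778391] [-0.0282754   0.04452687  0.02734381] 0.027956438551256284
```

```bash
python3 -m creep '[[0,0,-0.0318,-0.0023,-0.0466,0,28],[0,0,-0.0637,-0.0093,-0.0927,0,28],[0,0,-0.0955,-0.0208,-0.1379,0,28],[0,0,-0.1273,-0.0368,-0.1817,0,28],[0,0,-0.1592,-0.0571,-0.2237,0,28],[0,0,-0.1910,-0.0815,-0.2635,0,28],[0,0,-0.2069,-0.0952,-0.2824,0,28],[0,0,-0.2069,-0.0952,-0.2824,0,28]]'
python3 - <<'E'
from h import *
s=manip.observe();P=s["tcp_pos"];d=P[:2]-HEAD;print(phi(s)-YAW,np.hypot(*d),np.arctan2(d[1],-d[0])-YAW,s["ft_force"],s["torque"],s["width"])
a=cv2.imread("pics/top0.png")
b=manip.read_camera("top")[:,:,::-1];c=manip.read_camera("scene")[:,:,::-1]
cv2.imwrite("pics/t5.png",b);cv2.imwrite("pics/s5.png",c)
A=a[175:280,190:345];B=b[175:280,190:345];s_=cv2.imread("pics/scene0.png")
f=lambda x:cv2.resize(x,None,fx=2.5,fy=2.5,interpolation=cv2.INTER_CUBIC)
C=s_[175:295,215:345];D=c[175:295,215:345]
def pad(x):return cv2.copyMakeBorder(x,0,300-x.shape[0],0,390-x.shape[1],cv2.BORDER_CONSTANT)
cv2.imwrite("pics/m5.png",np.vstack([np.hstack([pad(f(A)),pad(f(B))]),np.hstack([pad(f(C)),pad(f(D))])]))
E
```

```text
clock: 7.55
tcp_pos: [0.4847, -0.1669, 0.0674]
tool_rot: [0.0, -0.33, 0.944, -0.0]
ft_force: [0.1, -0.2, 0.7]
width: 0.0281
gripper_force: 0.0
-0.7566484558570332 0.14056980763286353 -0.7628023989132879 [ 0.08931969 -0.19061917  0.66086537] [0.03678973 0.05075081 0.04211534] 0.028117101814940863
```

View pics/m5.png

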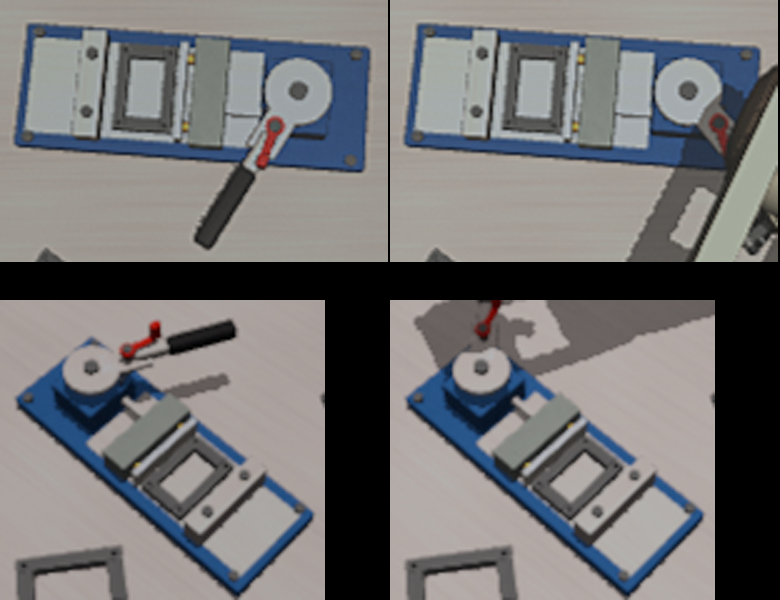

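Comparing before (left) and after (right): the pad, jaw and frame haven't moved (pad strip at x ≈ 182 in both) while the handle swung right back, so it free-wheels. I'll nudge it slightly further back, then start the tightening stroke.

```bash
python3 -m creep '[[0,0,-0.0064,0,-0.0093,0,28],[0,0,-0.0064,0,-0.0093,0,28],[0,0,0.0318,-0.0023,0.0466,0,28],[0,0,0.0637,-0.0093,0.0927,0,28],[0,0,0.0955,-0.0208,0.1379,0,28],[0,0,0.1273,-0.0368,0.1817,0,28],[0,0,0.1592,-0.0571,0.2237,0,28],[0,0,0.1592,-0.0571,0.2237,0,28]]'
cat >> h.py <<'E'
def status(tag):
    s=manip.observe();P=s["tcp_pos"];d=P[:2]-HEAD;f=phi(s);F=s["ft_force"]
    t=np.array([np.sin(f),np.cos(f)]);u=np.array([-np.cos(f),np.sin(f)])
    print("t",s["clock"],"ang",round(f-YAW,3),round(np.arctan2(d[1],-d[0])-YAW,3),"r",round(np.hypot(*d),4),"Ftan",F[:2]@t,"Frad",F[:2]@u,"Fz",F[2])
    im=manip.read_camera("top");cv2.imwrite(f"pics/t_{tag}.png",im[:,:,::-1])
    im2=manip.read_camera("scene");cv2.imwrite(f"pics/s_{tag}.png",im2[:,:,::-1])
    # dark-green jaw block and frame positions along vise axis line in the top image
    p=manip.camera_params("top");yd=np.array([np.sin(YAW),np.cos(YAW)]);xd=np.array([np.cos(YAW),-np.sin(YAW)])
    ys=np.arange(-.02,.26,.0005);prof=[]
    for xo in(-.036,.036):
        pts=np.array([proj(p,np.r_[HEAD+yd*y+xd*xo,.032]) for y in ys],np.float32)
        prof.append(cv2.remap(im,pts[None,:,0],pts[None,:,1],cv2.INTER_CUBIC)[0].astype(int))
    np.save(f"prof_{tag}.npy",np.array(prof));return ys,prof
E
python3 - <<'E'
from h import *
ys,p=status("6")
for q in p: print([(int(y*1e3),*v) for y,v in zip(ys[::4],q[::4]) if .05<y<.2])
E
```

```text
clock: 8.45
tcp_pos: [0.4553, -0.1028, 0.0675]
tool_rot: [0.0, -0.087, 0.996, -0.0]
ft_force: [0.0, 0.0, 0.0]
width: 0.0281
gripper_force: 0.0
t 8.45 ang -0.257 -0.257 r 0.1408 Ftan 0.03486539431287499 Frad -0.02438381468345646 Fz 0.03546313632685898
[(50, np.int64(161), np.int64(167), np.int64(170)), (52, np.int64(161), np.int64(167), np.int64(170)), (54, np.int64(161), np.int64(166), np.int64(170)), (56, np.int64(161), np.int64(166), np.int64(170)), (58, np.int64(161), np.int64(167), np.int64(170)), (60, np.int64(160), np.int64(167), np.int64(170)), (62, np.int64(161), np.int64(167), np.int64(170)), (64, np.int64(161), np.int64(167), np.int64(171)), (66, np.int64(161), np.int64(167), np.int64(171)), (68, np.int64(161), np.int64(167), np.int64(171)), (70, np.int64(168), np.int64(174), np.int64(178)), (72, np.int64(154), np.int64(158), np.int64(163)), (74, np.int64(115), np.int64(119), np.int64(121)), (76, np.int64(93), np.int64(97), np.int64(93)), (78, np.int64(123), np.int64(130), np.int64(121)), (80, np.int64(128), np.int64(135), np.int64(127)), (82, np.int64(128), np.int64(134), 
[... 6009 characters left out ...]
2, np.int64(64), np.int64(64), np.int64(63)), (174, np.int64(79), np.int64(80), np.int64(78)), (176, np.int64(89), np.int64(89), np.int64(86)), (178, np.int64(88), np.int64(88), np.int64(87)), (180, np.int64(80), np.int64(79), np.int64(78)), (182, np.int64(88), np.int64(88), np.int64(87)), (184, np.int64(122), np.int64(125), np.int64(125)), (186, np.int64(157), np.int64(164), np.int64(164)), (188, np.int64(170), np.int64(177), np.int64(176)), (190, np.int64(166), np.int64(172), np.int64(171)), (192, np.int64(151), np.int64(157), np.int64(157)), (194, np.int64(112), np.int64(117), np.int64(116)), (196, np.int64(53), np.int64(50), np.int64(47)), (198, np.int64(71), np.int64(69), np.int64(67))]
```

```bash
cat >> h.py <<'E'
def edges(img):
    p=manip.camera_params("top");yd=np.array([np.sin(YAW),np.cos(YAW)]);xd=np.array([np.cos(YAW),-np.sin(YAW)])
    ys=np.arange(.05,.23,.00025);out=[]
    for lo,hi in((-.041,-.033),(.033,.041)):
        acc=0
        for xo in np.linspace(lo,hi,5):
            pts=np.array([proj(p,np.r_[HEAD+yd*y+xd*xo,.032]) for y in ys],np.float32)
            acc=acc+cv2.remap(img,pts[None,:,0],pts[None,:,1],cv2.INTER_LINEAR)[0].astype(float)/5
        g=acc.mean(1);b=acc.max(1)-acc.min(1)
        fall=lambda a,z,t:next((ys[i] for i in range(1,len(ys)) if a<ys[i]<z and g[i-1]>=t>g[i]),np.nan)
        rise=lambda a,z,t:next((ys[i] for i in range(1,len(ys)) if a<ys[i]<z and g[i-1]<=t<g[i]),np.nan)
        k=(ys>.08)&(ys<.15);w=np.where(b[k]>35,b[k],0);br=(w*ys[k]).sum()/max(w.sum(),1e-9);brw=(w>0).sum()*.25
        jr=fall(.06,.12,135);pf=fall(br+.002,.2,115);fs=rise(pf+.03,.21,115);st=fall(fs,.22,115) if fs==fs else np.nan
        out.append(np.round(1e3*np.array([jr,br,pf,fs,st]),1).tolist()+[brw])
    print("jawrear, brass, padfront, frame-end, stop (mm), brass width:",*out,sep="\n ")
E
python3 - <<'E'
from h import *
for n in("top0","t5","t_6"):print(n);edges(cv2.imread(f"pics/{n}.png"))
E
```

```text
top0
jawrear, brass, padfront, frame-end, stop (mm), brass width:
 [69.5, 109.5, 122.8, 184.0, 194.0, np.float64(4.25)]
 [68.8, 109.4, 122.3, 183.3, 194.3, np.float64(6.5)]
t5
jawrear, brass, padfront, frame-end, stop (mm), brass width:
 [70.0, 109.5, 123.0, 183.8, 194.3, np.float64(4.25)]
 [69.3, 109.4, 122.5, 183.0, 194.5, np.float64(6.5)]
t_6
jawrear, brass, padfront, frame-end, stop (mm), brass width:
 [73.8, 114.1, 126.8, 183.8, 194.0, np.float64(4.5)]
 [73.3, 113.8, 125.8, 183.5, 194.3, np.float64(5.75)]
```

The free-wheel left the jaw in place within 0.3 mm, and it has now driven about 4 mm. By my estimate there is a 7.7 mm gap to the stop, plus 2.5–3 mm of compression, so roughly 0.64 rad remains.

```bash
python3 -m creep '[[0,0,0.0159,-0.0006,0.0233,0,28],[0,0,0.0318,-0.0023,0.0466,0,28],[0,0,0.0477,-0.0052,0.0697,0,28],[0,0,0.0637,-0.0093,0.0927,0,28],[0,0,0.0796,-0.0145,0.1155,0,28],[0,0,0.0955,-0.0208,0.1379,0,28],[0,0,0.1114,-0.0283,0.16,0,28],[0,0,0.1273,-0.0368,0.1817,0,28]]'
python3 - <<'E'
from h import *
status("7");edges(cv2.imread("pics/t_7.png"))
E
```

```text
clock: 9.35
tcp_pos: [0.4568, -0.049, 0.0672]
tool_rot: [-0.0, 0.112, 0.994, -0.001]
ft_force: [-6.0, -5.5, 2.0]
width: 0.0283
gripper_force: 3.2
t 9.35 ang 0.141 0.129 r 0.1404 Ftan -6.679841651801772 Frad 4.643266971809752 Fz 1.997989185019507
jawrear, brass, padfront, frame-end, stop (mm), brass width:
 [61.8, 119.9, 132.3, 189.3, 194.3, np.float64(4.0)]
 [79.0, 119.6, 131.5, 189.5, 194.5, np.float64(6.5)]
```

```bash
python3 -m creep '[[0,0,0.0095,-0.0002,0.014,0,28],[0,0,0.0191,-0.0008,0.028,0,28],[0,0,0.0286,-0.0019,0.0419,0,28],[0,0,0.0382,-0.0034,0.0559,0,28],[0,0,0.0446,-0.0046,0.0652,0,28],[0,0,0.0509,-0.006,0.0744,0,28],[0,0,0.0573,-0.0075,0.0836,0,28],[0,0,0.0637,-0.0093,0.0927,0,28]]'
python3 - <<'E'
from h import *
status("8");edges(cv2.imread("pics/t_8.png"))
E
```

```text
clock: 10.25
tcp_pos: [0.4655, -0.0225, 0.0671]
tool_rot: [-0.001, 0.209, 0.978, -0.0]
ft_force: [-6.8, -4.4, 2.5]
width: 0.0283
gripper_force: 3.2
t 10.25 ang 0.339 0.328 r 0.1402 Ftan -6.7726998068443285 Frad 4.3990725249587195 Fz 2.5099519084271606
jawrear, brass, padfront, frame-end, stop (mm), brass width:
 [113.0, 0.0, 114.3, 199.3, nan, np.float64(0.0)]
 [82.3, 122.8, 135.5, 199.3, 206.0, np.float64(6.25)]
```

```bash
python3 -m creep '[[0,0,0.0032,0,0.0047,0,28],[0,0,0.0064,0,0.0093,0,28],[0,0,0.0095,-0.0002,0.014,0,28],[0,0,0.0127,-0.0004,0.0187,0,28],[0,0,0.0159,-0.0006,0.0233,0,28],[0,0,0.0191,-0.0008,0.028,0,28],[0,0,0.0223,-0.0011,0.0326,0,28],[0,0,0.0255,-0.0015,0.0373,0,28]]'
python3 - <<'E'
from h import *
status("9");edges(cv2.imread("pics/t_9.png"))
E
```

```text
clock: 11.15
tcp_pos: [0.4704, -0.0124, 0.067]
tool_rot: [-0.001, 0.248, 0.969, -0.0]
ft_force: [-5.7, -4.3, 3.0]
width: 0.0282
gripper_force: 3.2
t 11.15 ang 0.419 0.408 r 0.1402 Ftan -6.5237984153129425 Frad 2.912225831269694 Fz 3.040757949550329
jawrear, brass, padfront, frame-end, stop (mm), brass width:
 [nan, 0.0, 133.8, 199.3, nan, np.float64(0.0)]
 [83.5, 124.0, 136.0, 199.0, 206.0, np.float64(5.75)]
```

```bash
python3 -m creep '[[0,0,0.0032,0,0.0047,0,28],[0,0,0.0064,0,0.0093,0,28],[0,0,0.0095,-0.0002,0.014,0,28],[0,0,0.0127,-0.0004,0.0187,0,28],[0,0,0.0159,-0.0006,0.0233,0,28],[0,0,0.0191,-0.0008,0.028,0,28],[0,0,0.0223,-0.0011,0.0326,0,28],[0,0,0.0255,-0.0015,0.0373,0,28]]'
python3 - <<'E'
from h import *
status("10");edges(cv2.imread("pics/t_10.png"))
A=cv2.imread("pics/t_10.png")[175:250,190:320];B=cv2.imread("pics/s_10.png")[190:295,220:345]
f=lambda x:cv2.resize(x,(480,int(x.shape[0]*480/x.shape[1])),interpolation=cv2.INTER_CUBIC)
C=f(A);D=f(B)[:320]
cv2.imwrite("pics/m10.png",np.vstack([C,D]))
E
```

```text
clock: 12.05
tcp_pos: [0.4761, -0.0027, 0.067]
tool_rot: [-0.001, 0.287, 0.958, -0.0]
ft_force: [-6.8, -3.1, 2.2]
width: 0.0281
gripper_force: 3.5
t 12.05 ang 0.499 0.488 r 0.1401 Ftan -6.326162726520016 Frad 3.9659346338328128 Fz 2.163115595116345
jawrear, brass, padfront, frame-end, stop (mm), brass width:
 [nan, 0.0, 152.3, 199.3, nan, np.float64(0.0)]
 [84.8, 125.3, 137.3, 199.3, 206.0, np.float64(6.0)]
```

View pics/m10.png

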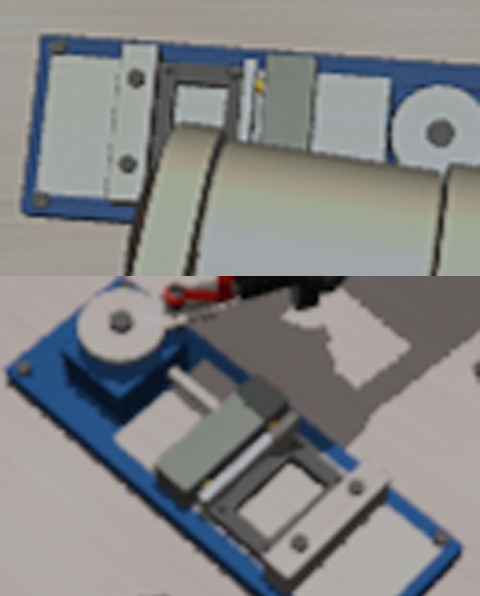

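The frame is nearly at the stop, and the jaw and pad still move together at the free-running torque, so there is no squeeze yet. Keep going.

```bash
python3 -m creep '[[0,0,0.0032,0,0.0047,0,28],[0,0,0.0064,0,0.0093,0,28],[0,0,0.0095,-0.0002,0.014,0,28],[0,0,0.0127,-0.0004,0.0187,0,28],[0,0,0.0159,-0.0006,0.0233,0,28],[0,0,0.0191,-0.0008,0.028,0,28],[0,0,0.0223,-0.0011,0.0326,0,28],[0,0,0.0255,-0.0015,0.0373,0,28]]'
python3 - <<'E'
from h import *
status("11");edges(cv2.imread("pics/t_11.png"))
E
```

```text
clock: 12.95
tcp_pos: [0.4825, 0.0063, 0.0669]
tool_rot: [-0.001, 0.325, 0.946, -0.001]
ft_force: [-10.0, -4.2, 4.0]
width: 0.0281
gripper_force: 4.3
t 12.95 ang 0.579 0.567 r 0.1401 Ftan -9.472685810230672 Frad 5.353396131129907 Fz 4.04168839128899
jawrear, brass, padfront, frame-end, stop (mm), brass width:
 [nan, 0.0, 170.0, nan, nan, np.float64(0.0)]
 [86.3, 125.7, 137.3, 199.3, 206.0, np.float64(5.5)]
```

Contact: the jaw advanced 1.5 mm with the pad stationary, and the tangential force rose by 3 N, which is about 24 N of clamping. I need another 1 mm or so, about 0.07 rad.

```bash
python3 -m creep '[[0,0,0.0029,0,0.0042,0,28],[0,0,0.0057,0,0.0083,0,28],[0,0,0.0086,0,0.0125,0,28],[0,0,0.0115,-0.0003,0.0168,0,28],[0,0,0.0143,-0.0005,0.021,0,28],[0,0,0.0172,-0.0007,0.0252,0,28],[0,0,0.02,-0.0009,0.0293,0,28],[0,0,0.0223,-0.0011,0.0326,0,28]]'
python3 - <<'E'
from h import *
status("12");edges(cv2.imread("pics/t_12.png"))
E
```

```text
clock: 13.85
tcp_pos: [0.4886, 0.0138, 0.0668]
tool_rot: [-0.001, 0.358, 0.934, -0.001]
ft_force: [-10.9, -4.1, 3.7]
width: 0.0279
gripper_force: 5.0
t 13.85 ang 0.649 0.636 r 0.1401 Ftan -10.34988201114956 Frad 5.412840676442727 Fz 3.6907439111906366
jawrear, brass, padfront, frame-end, stop (mm), brass width:
 [nan, 0.0, 184.0, nan, nan, np.float64(0.0)]
 [86.3, 126.1, 137.3, 199.3, 206.0, np.float64(4.75)]
```

```bash
python3 -m creep '[[0,0,0.0016,0,0.0023,0,28],[0,0,0.0032,0,0.0047,0,28],[0,0,0.0048,0,0.007,0,28],[0,0,0.0064,0,0.0093,0,28],[0,0,0.008,-0.0002,0.0117,0,28],[0,0,0.0095,-0.0002,0.014,0,28],[0,0,0.0105,-0.0003,0.0154,0,28],[0,0,0.0115,-0.0003,0.0168,0,28]]'
python3 - <<'E'
from h import *
status("13");edges(cv2.imread("pics/t_13.png"))
E
```

```text
clock: 14.75
tcp_pos: [0.4919, 0.0175, 0.0668]
tool_rot: [-0.001, 0.375, 0.927, -0.001]
ft_force: [-11.8, -4.3, 5.0]
width: 0.028
gripper_force: 5.3
t 14.75 ang 0.685 0.672 r 0.1401 Ftan -11.240841241650665 Frad 5.489877412762218 Fz 5.012917879187721
jawrear, brass, padfront, frame-end, stop (mm), brass width:
 [nan, 0.0, 191.0, nan, nan, np.float64(0.0)]
 [87.0, 126.2, 137.3, 199.3, 206.0, np.float64(4.5)]
```

The force is now 11.2 N tangential, which is about 41 N of clamping and 2.7 mm of spring compression. Release gently: centre the fingers, open, lift and back away.

```bash
python3 -m creep '[[0,0,0,0,-0.004,0,28],[0,0,0,0,-0.009,0,28],[0,0,0,0,-0.013,0,46],[0,0,0,0,-0.013,0,46],[0,0,0,0,-0.013,0,46],[0,0,0,0,-0.013,-0.05,46],[0,0,0,0,-0.013,-0.15,46],[0,0,0,0,-0.013,-0.3,46]]'
python3 -m creep '[[0,0,0,0.1,0,-0.15,46],[0,0,0,0.2,0,-0.3,46],[0,0,-0.03,0.35,-0.1,-0.3,46],[0,0,-0.06,0.4,-0.3,-0.3,46],[0,0,-0.1,0.4,-0.5,-0.3,46],[0,0,-0.1,0.4,-0.6,-0.3,46],[0,0,-0.1,0.4,-0.6,-0.3,46],[0,0,-0.1,0.4,-0.6,-0.3,46]]'
python3 - <<'E'
from h import *
status("14");edges(cv2.imread("pics/t_14.png"))
A=cv2.imread("pics/t_14.png")[175:280,190:345];B=cv2.imread("pics/s_14.png")[175:295,215:345]
f=lambda x:cv2.resize(x,(480,int(x.shape[0]*480/x.shape[1])),interpolation=cv2.INTER_CUBIC)
C=f(A);D=f(B)[:270]
cv2.imwrite("pics/m14.png",np.vstack([C,D]))
E
```

```text
clock: 15.65
tcp_pos: [0.4893, 0.0155, 0.1567]
tool_rot: [-0.002, 0.376, 0.927, -0.0]
ft_force: [0.1, 0.2, 0.3]
width: 0.046
gripper_force: 0.0
clock: 16.45
tcp_pos: [0.2777, -0.0312, 0.2477]
tool_rot: [0.001, 0.227, 0.974, -0.0]
ft_force: [0.9, 0.3, -0.0]
width: 0.0461
gripper_force: 0.0
t 16.45 ang 0.376 0.065 r 0.3198 Ftan 0.6630368161223337 Frad -0.7076501147108731 Fz -0.03776757016351148
jawrear, brass, padfront, frame-end, stop (mm), brass width:
 [87.5, 126.4, 137.5, 199.3, nan, np.float64(1.5)]
 [87.0, 126.2, 137.3, 199.0, 206.0, np.float64(4.5)]
```

View pics/m14.png

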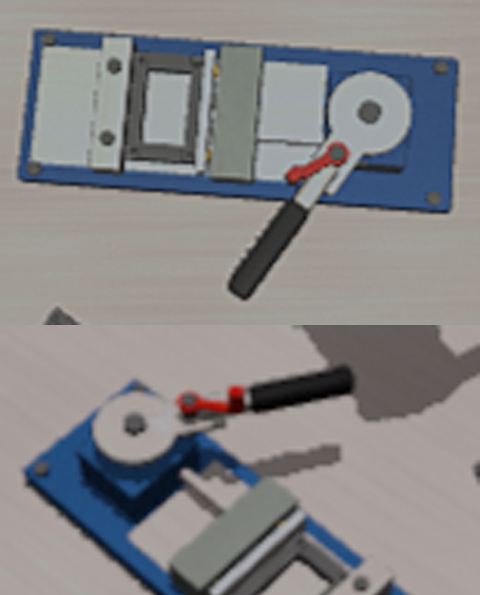

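The final view shows the lever leaning to the clockwise side, and the frame flat and held between pad and stop. The spring gap has closed by about 2.8 mm (53.0 to 50.2) and didn't change on release. Handing in.

```bash
python3 -c "
from bench import manip
print(manip.close_job())"
```

```text
the job is handed in; nothing more can be done
None
```

I handed the job in at about 16.5 s: the lever is set to tighten, the free-wheel check left the jaw in place (within the 0.3 mm I could measure), and the frame lies flat and clamped with the pad springs pressed in about 2.8 of 6 mm (about 40 N).

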